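# Build up the turning mandrel and fill the tooling tray

### The arm

A 6-joint arm with a two-finger parallel gripper is mounted at the origin on the work surface. World frame = base frame: x ahead of the robot, y to its left, z up, the work surface at z = 0. Lengths are in m, angles in rad, forces in N, time in s.
With the tool pointing down it reaches from about 0.35 to 0.925 m from the base axis. Payload 6.4 kg.
Tool frame: the origin (TCP) lies on the centre line of the jaws, within the pads' length; the fingertips stand 8 mm ahead of it and the grasp point (between the pads) lies 11 mm behind it; z points along the fingers, y is the direction in which the jaws open and shut (so a half turn about z gives the same grasp; the last joint's range is limited). The gripper opens to 85 mm and grips with 20 to 120 N. Pads are 22 mm wide; open, the fingers measure 114 mm over their backs; the gripper's body (76 mm by 85 mm) begins 54 mm behind the grasp point. The pads swing forward as they close: fully open they stand 13 mm farther back than shut.
Start: joints at [-1.331, 0.245, 1.558, -0, 1.339, -0.174], TCP at [0.261, -0.595, 0.239] pointing down, gripper open.
Joint ranges: [-3.13, 3.13], [-1.02, 2.26], [0.13, 2.54], [-0.95, 4.09], [0.21, 2.88], [-2.74, 2.74]. Speed limits (rad/s): [2.57, 2.57, 3.14, 3.14, 3.14, 3.14].

### API

Orientations are given as a rotation vector (axis times angle).
In Python, from rig import readout, imaging, job gives the robot as it stands.
- The arm moves only by the tool jog_arm, never from a script. Its argument "commands" is a list of rows, each an object with "dp": the shift along the tool's x, y, z in cm, a list of three; "rot": the turn, a rotation vector about the tool's x, y, z in degrees, a list of three. A call has 1 to 12 rows; each row is the pose to reach, as a shift and turn from the pose commanded when the call began, along the tool's axes at that moment; what a row does not reach only later rows make up. A row lasts 1/8 s, in which the tool goes at most 62.5 mm and 10.7 degrees, less where a joint would pass 70% of its speed; a pose out of reach is approached as far as the arm can. A call with a gripper value outside its range is refused whole. "gripper" is the opening, from 0 (shut) to 1 (fully open), set as the call begins (left out, the last holds). The fingers move at their own pace and stop on an object; "newtons" is the grip in N (left out, the last holds). Time passes only in rows, so rows that repeat a pose let the fingers close. It gives the time, the measured TCP pose, the force and the opening at its end, in the units of the state.
- readout.observe(): the state, without advancing time (a new reading comes with each control period).
- imaging.get_image(name): name is "scene" or "top" or "wrist"; returns the picture (400x640x3 uint8, blue, green, red); there is no depth.
- imaging.calibration(name): a dict with "mtx" (3x3 intrinsics, pixels), "k1" (the pictures are not rectified: a ray, as slopes to the right and down, at radius r is drawn at 1 + k1 r^2 times it, then the intrinsics apply), "cam_to_world" (4x4, takes a point from camera to world coordinates); the wrist camera has in their place "mount" (4x4, takes a point from camera to tool coordinates, whose origin is the TCP and whose axes are the flange's). Camera axes: x right, y up, looking along -z (the intrinsics and any distortion apply to the point x, -y, -z); pixel columns grow to the right and rows downward; lengths in m; the calibration is good to about 2 mm. A picture is of the moment at which its call begins: read the wrist's pose just before it. calibration takes no time and is no camera call.
- job.sign_off(): hands the job in, once; it reports no verdict.
The state is a dict: "time_s": time; "q": joint angles; "qvel": joint speeds; "effort": joint torques, N m; "ee_pos": TCP position; "orientation": TCP orientation; "wrist_force": force on the tool from outside, world axes, zero at the start; "wrist_torque": the same for the moment, N m; "grip_width": finger opening in m.
Only numpy, scipy, OpenCV 4.12 (cv2) and the standard library are available. Lean on these libraries where they do the work, as an engineer would, in place of code of your own. Each camera call takes 0.05 s, during which the arm holds its last target. There are 200 camera calls.

### The job

Kit up the bench for the next run on the lathe. Build the stack on the upright mandrel in this order, each layer right down on the one below: the backing flange first, hub up, then every brass blank on the bench (one or two), then the clamp collar, and last of all the cap, open end down; each piece of chuck tooling on the bench (two or three of the round sleeve, the square collet block and the stepped jaw) belongs upright and fully home in the nest of its shape in the wooden tray, at any point in the job. Do not knock over the dark steel bar end that stands among them.

Things in the scene. Friction and masses are not known exactly. Their poses are not given: they have to be found in the camera images.
- stand: Fixed mandrel stand: dark steel plate 110 x 110 mm, 12 mm thick, with an upright steel post 20 mm in diameter at its centre that rises 78 mm above the plate (90 mm above the bench); the post's top 10 mm taper to 10 mm in diameter. Origin: centre of the underside, z up.
- post_foot (a point): Point on the post's axis at the plate's upper face, 12 mm above the bench; z up along the post. The flange's underside ends here.
- tray: Fixed light-wood tray, a slab 130 mm (its x) x 240 mm (its y), 22 mm thick, with three nests 14 mm deep in a row along its y. Origin: centre of the underside, z up.
- nest_round (a point): Centre of the floor of the round nest, 64 mm in diameter, 8 mm above the bench (14 mm below the tray's top face), at tray y = -78 mm; axes as the tray's.
- nest_square (a point): Centre of the floor of the square nest, 54 x 54 mm, sides along the tray's axes, 8 mm above the bench (14 mm deep), at the tray's centre; axes as the tray's.
- nest_slot (a point): Centre of the floor of the oblong nest, 92 mm along the tray's x and 33 mm along its y, 8 mm above the bench (14 mm deep), at tray y = +78 mm; axes as the tray's.
- flange: Backing flange, dark steel: disc 92 mm in diameter and 10 mm thick with a raised hub 50 mm in diameter on top, 20 mm high in all, through bore 25 mm. Lies hub up. About 0.35 kg. Origin: centre of its underside, z up as it lies at the start.
- blank1: Brass ring blank, 64 mm in diameter, 14 mm thick, through bore 25 mm, lying flat. About 0.2 kg. None if absent at the start. Origin: centre of its underside, z up as it lies at the start.
- blank2: A second brass ring blank, the same as blank1; the two may go on in either order. None if absent at the start. Origin: centre of its underside, z up as it lies at the start.
- clamp: Clamp collar, steel ring 44 mm in diameter, 18 mm thick, through bore 25 mm, lying flat. About 0.12 kg. Origin: centre of its underside, z up as it lies at the start.
- cap: Aluminium cap: skirt 56 mm in diameter and 18 mm high, above it a round knob 36 mm in diameter up to 48 mm; blind bore 25 mm in diameter, 36 mm deep from below. Stands open end down. About 0.15 kg. Origin: centre of its underside, z up as it lies at the start.
- sleeve: Round steel sleeve, 58 mm in diameter, 50 mm tall, dark bore shown on top (closed). Stands upright. About 0.45 kg. None if absent at the start. Origin: centre of its underside, z up as it lies at the start.
- block: Square steel collet block, 48 x 48 mm (sides along its x and y), 50 mm tall, round dark bore shown on top (closed). Stands upright. About 0.45 kg. None if absent at the start. Origin: centre of its underside, z up as it lies at the start.
- jaw: Stepped steel chuck jaw: 84 mm along its x, 26 mm wide along its y, 26 mm high, with a step 56 mm long in the middle up to 38 mm high. About 0.4 kg. None if absent at the start. Origin: centre of its underside, z up as it lies at the start.
- chuck_key: Bystander: loose T-shaped chuck key lying flat, 76 mm long (along its x) with an 80 mm cross bar (along its y at x = -34 mm), 16 mm high. Origin near its middle, on the bench.
- bar_end: Bystander: loose dark steel bar end standing upright, 40 mm in diameter, 60 mm tall, no bore, about 0.6 kg. Origin: centre of its underside, z up.
Things that resemble listed ones, but are neither listed nor needed, are in the scene too. What is shaped like the clamp but blue is not meant. What is shaped like the blank2 but turquoise is not meant.

How it is judged:
On the way, in this order (a step that is already met when the one before it is completed fails the run):
1. the flange is down on the stand's plate, over the post (horizontal distance between flange and post_foot below 0.006 m and z of flange in the frame of post_foot between -0.004 and 0.004 m and angle between flange's own z axis and vertical below 0.1 rad), for 0.2 s.
2. every blank present is on the post, above the flange (all of step 1 and horizontal distance between each of blank1, blank2 and post_foot below 0.006 m and z of blank1 in the frame of post_foot between 0.016 and 0.038 m and angle between each of blank1, blank2's own z axis and vertical below 0.1 rad and z of blank2 in the frame of post_foot between 0.016 and 0.038 m), for 0.2 s.
3. the clamp collar is on the post, above the blanks (all of step 2 and horizontal distance between clamp and post_foot below 0.006 m and z of clamp in the frame of post_foot between 0.03 and 0.052 m and angle between clamp's own z axis and vertical below 0.1 rad and z of clamp in the frame of blank1 above 0.01 m and z of clamp in the frame of blank2 above 0.01 m), for 0.2 s.
4. the cap is on the post, down on the clamp collar (all of step 3 and horizontal distance between cap and post_foot below 0.006 m and z of cap in the frame of post_foot between 0.046 and 0.071 m and angle between cap's own z axis and vertical below 0.1 rad and z of cap in the frame of clamp between 0.014 and 0.022 m), for 0.2 s.
At the end, for the whole second after the job is handed in: On the post, level (0.1 rad), within 6 mm of its axis: flange on the plate (4 mm), present blanks on it, clamp collar above them, cap down on the collar (4 mm). Each present piece of tooling upright (0.1 rad) in its own nest: 7 mm from its centre, 4 mm from its floor. All at rest (all of step 4 and horizontal distance between sleeve and nest_round below 0.007 m and z of sleeve in the frame of nest_round between -0.004 and 0.004 m and angle between each of sleeve, block, jaw's own z axis and vertical below 0.1 rad and horizontal distance between block and nest_square below 0.007 m and z of block in the frame of nest_square between -0.004 and 0.004 m and horizontal distance between jaw and nest_slot below 0.007 m and z of jaw in the frame of nest_slot between -0.004 and 0.004 m and linear speed of each of flange, blank1, blank2, clamp, cap, sleeve, block, jaw below 0.02 m/s); the robot touches nothing.
It fails at once if the bar end is knocked over (angle between bar_end's own z axis and vertical above 0.5 rad).
Of blank1, blank2 only 1 to 2 are there at a start; the rules pass over those that are not, and their reading is None.
Of sleeve, block, jaw only 2 to 3 are there at a start; the rules pass over those that are not, and their reading is None.
At some moment in a run one of blank1, blank2, clamp, block, jaw may be knocked a few centimetres aside while the robot is not near it.
It also fails if it takes over 210 s, if anything falls off the work surface, if the arm or the gripper's body presses on something with over 40 N, if the wrist force passes 120 N, or if a joint passes its speed limit or range.

## Working session

There is one attempt and no reset: what is moved stays moved. The work goes in short steps, Python scripts to look and compute and a tool call to move; the robot and the scene stay as the last step left them, time stands still between calls to the robot, and variables do not carry over. Pictures are saved under pics/ and viewed, about 12 in all and at most 16, crops included, and the job is handed in when it is done.

Besides the shell and the picture viewer there is one more tool, called after "Emit:" as name(argument=value, ...) on one line, values as JSON. jog_arm: Moves the arm, as the interface text tells. Its arguments: {"type":"object","properties":{"commands":{"type":"array","items":{"type":"object","properties":{"dp":{"type":"array","items":{"type":"number"}},"rot":{"type":"array","items":{"type":"number"}}}}},"gripper":{"type":"number"},"newtons":{"type":"number"}},"required":["commands"]}

```bash
ls; mkdir -p pics; python3 - <<'E'
from rig import readout, imaging, job
import cv2
s=readout.observe(); print(s)
for n in("scene","top"):
    cv2.imwrite(f"pics/{n}0.png",imaging.get_image(n)); print(n,imaging.calibration(n))
print(imaging.calibration("wrist"))
E
```

```text
pics
{'time_s': 0.0, 'q': array([-1.33110018e+00,  2.45824692e-01,  1.55902847e+00,  3.40822052e-05,
        1.33870473e+00, -1.74090289e-01]), 'qvel': array([-4.22501191e-04,  1.43408384e-03, -1.33697731e-03, -4.50502318e-04,
       -4.80119147e-04,  9.15045931e-05]), 'effort': array([-8.60538075e-04, -4.29517579e+01, -3.26127577e+01, -1.67583153e-04,
        5.40488865e-03, -2.83752264e-06]), 'ee_pos': array([ 0.26123797, -0.59459399,  0.23816575]), 'orientation': array([-3.07267370e+00, -6.44931320e-01,  4.91529265e-05]), 'wrist_force': array([ 0.36510643, -0.43325031, -0.27473454]), 'wrist_torque': array([0.00563701, 0.0233104 , 0.00445093]), 'grip_width': 0.08519250865582621}
scene {'mtx': array([[364.9129058 ,   0.        , 326.64116714],
       [  0.        , 364.9129058 , 198.59867083],
       [  0.        ,   0.        ,   1.        ]]), 'k1': 0.012230523978803821, 'cam_to_world': array([[ 5.15134703e-01, -5.47944232e-01,  6.59085242e-01,
         1.21776479e+00],
       [ 8.57109130e-01,  3.29700200e-01, -3.95805151e-01,
        -4.20016891e-01],
       [-4.21386282e-04,  7
[... 445 characters left out ...]
42295,  0.00954313,  0.02039846],
       [ 0.0101806 ,  0.1332132 ,  0.99103511,  0.95480337],
       [ 0.        ,  0.        ,  0.        ,  1.        ]])}
{'mtx': array([[324.0967834 ,   0.        , 316.54173056],
       [  0.        , 324.0967834 , 195.33275745],
       [  0.        ,   0.        ,   1.        ]]), 'k1': -0.031037026220644096, 'mount': array([[-3.39370996e-04,  9.65894002e-01,  2.58937564e-01,
         6.58804517e-02],
       [ 9.99999942e-01,  3.26253124e-04,  9.36327687e-05,
        -5.51723398e-04],
       [ 5.96014045e-06,  2.58937581e-01, -9.65894057e-01,
        -1.33067652e-01],
       [ 0.00000000e+00,  0.00000000e+00,  0.00000000e+00,
         1.00000000e+00]])}
```

View pics/top0.png

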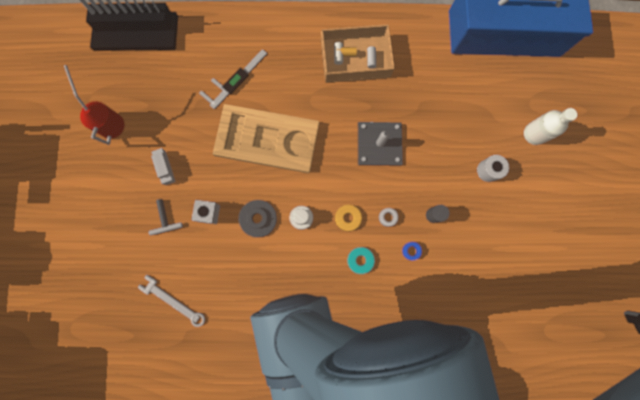

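View pics/scene0.png

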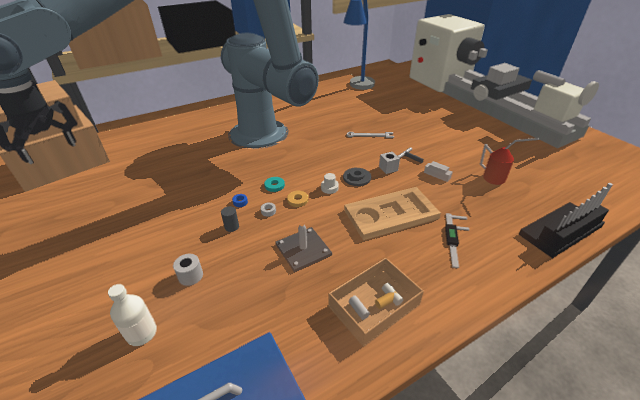

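```bash
cat > h.py <<'E'
import numpy as np, cv2
from scipy.spatial.transform import Rotation as R
from scipy.ndimage import map_coordinates
from rig import readout, imaging, job
def cam(name, s=None):
    c=imaging.calibration(name)
    if name=="wrist":
        T=np.eye(4); T[:3,:3]=R.from_rotvec(s["orientation"]).as_matrix(); T[:3,3]=s["ee_pos"]
        return c["mtx"],c["k1"],T@c["mount"]
    return c["mtx"],c["k1"],c["cam_to_world"]
def shot(name, fn=None):
    s=readout.observe(); c=cam(name,s); im=imaging.get_image(name)
    if fn: cv2.imwrite(f"pics/{fn}.png",im)
    return im,c
def proj(c,P):
    K,k,T=c; p=(np.atleast_2d(P)-T[:3,3])@T[:3,:3]
    a=np.c_[p[:,0],-p[:,1]]/-p[:,2:]
    a=a*(1+k*(a**2).sum(1,keepdims=True)); return a@K[:2,:2].T+K[:2,2]
def back(c,uv,z):
    K,k,T=c; d=(np.array(uv,float)-K[:2,2])/np.diag(K)[:2]; a=d.copy()
    for _ in range(9): a=d/(1+k*(a@a))
    r=T[:3,:3]@np.array([a[0],-a[1],-1]); t=(z-T[2,3])/r[2]; return (T[:3,3]+t*r)[:2]
def circ(r,z):
    t=np.linspace(0,2*np.pi,90,endpoint=False); return np.c_[r*np.cos(t),r*np.sin(t),0*t+z]
def rect(a,b,z,cx=0,cy=0):
    t=np.linspace(-.5,.5,40); o=np.ones(40)*.5
    P=np.r_[np.c_[t*a,o*b],np.c_[t*a,-o*b],np.c_[o*a,t*b],np.c_[-o*a,t*b]]+[cx,cy]
    return np.c_[P,np.full(len(P),z)]
M=dict(flange=[circ(.046,.01),circ(.025,.02)],blank=[circ(.032,.014),circ(.0125,.014)],clamp=[circ(.022,.018),circ(.0125,.018)],
 cap=[circ(.018,.048),circ(.028,.018)],sleeve=[circ(.029,.05)],block=[rect(.048,.048,.05)],jaw=[rect(.056,.026,.038),rect(.084,.026,.026)],
 tray=[rect(.13,.24,.022),rect(.054,.054,.022),circ(.032,.022)-[0,.078,0],rect(.092,.033,.022,0,.078)],
 stand=[rect(.11,.11,.012)],bar=[circ(.02,.06)])
def fit(im,c,name,xy,yaw=None,rng=.014,yr=12,z0=0):
    g=cv2.GaussianBlur(im.astype(np.float32),(0,0),1.0)
    m=np.sqrt(sum(cv2.Sobel(g[...,i],cv2.CV_32F,1,0)**2+cv2.Sobel(g[...,i],cv2.CV_32F,0,1)**2 for i in range(3)))
    m=np.minimum(m,np.percentile(m,99)); parts=M[name]
    def sc(x,y,a):
        Rz=R.from_euler("z",a,degrees=True).as_matrix().T
        return np.mean([map_coordinates(m,proj(c,p@Rz+[x,y,z0])[:,::-1].T,order=1).mean() for p in parts])
    b=(-1,xy[0],xy[1],yaw or 0)
    for st,r,ys in((.003,rng,3),(.001,.003,1),(.0004,.0012,.5)):
        d=np.arange(-r,r+1e-9,st); cen=b
        ya=[0] if yaw is None else np.arange(-yr,yr+.1,ys); yr=ys*2
        b=max((sc(cen[1]+i,cen[2]+j,cen[3]+k),cen[1]+i,cen[2]+j,cen[3]+k) for i in d for j in d for k in ya)
    return b
def plan(x,y,z,yaw):
    "shift (cm, tool axes) and turn about tool z (deg) to put TCP there, yaw = world heading of tool x"
    s=readout.observe(); Q=R.from_rotvec(s["orientation"]); G=R.from_euler("z",yaw,degrees=True)*R.from_euler("x",180,degrees=True)
    return np.round(Q.inv().apply(np.array([x,y,z])-s["ee_pos"])*100,2), np.round((Q.inv()*G).as_rotvec(degrees=True),2)
E
python3 - <<'E'
from h import *
im=cv2.imread("pics/top0.png"); c=cam("top")
init=dict(flange=(257,218,.01),cap=(301,217,.048),blank=(348,217,.014),clamp=(389,217,.018),sleeve=(495,167,.05),block=(204,211,.05),jaw=(162,166,.03),tray=(267,138,.022),stand=(381,143,.012),bar=(435,213,.06))
yw=dict(block=0,jaw=-70,tray=-10,stand=0)
out=cv2.resize(im,None,fx=2,fy=2,interpolation=cv2.INTER_CUBIC)
for n,(u,v,z) in init.items():
    b=fit(im,c,n,back(c,(u,v),z),yw.get(n)); print(n,np.round(b,4))
    Rz=R.from_euler("z",b[3],degrees=True).as_matrix().T
    for p in M[n]:
        for q in proj(c,p@Rz+[b[1],b[2],0])*2+.5: cv2.circle(out,tuple(int(t) for t in q),0,(0,0,255),-1)
cv2.imwrite("pics/fit0.png",out[180:560,260:1060])
E
```

```text
flange [98.7481  0.4406  0.1501  0.    ]
cap [1.974463e+02 4.451000e-01 5.570000e-02 0.000000e+00]
blank [ 2.005412e+02  4.436000e-01 -5.770000e-02  0.000000e+00]
clamp [ 2.590673e+02  4.449000e-01 -1.541000e-01  0.000000e+00]
sleeve [217.0199   0.5645  -0.4122   0.    ]
block [248.3071   0.453    0.2809  -7.5   ]
jaw [103.667    0.581    0.3855 -66.    ]
tray [ 1.523493e+02  6.397000e-01  1.449000e-01 -1.050000e+01]
stand [ 1.698826e+02  6.279000e-01 -1.384000e-01  5.000000e-01]
bar [146.3119   0.4467  -0.2545   0.    ]
```

View pics/fit0.png

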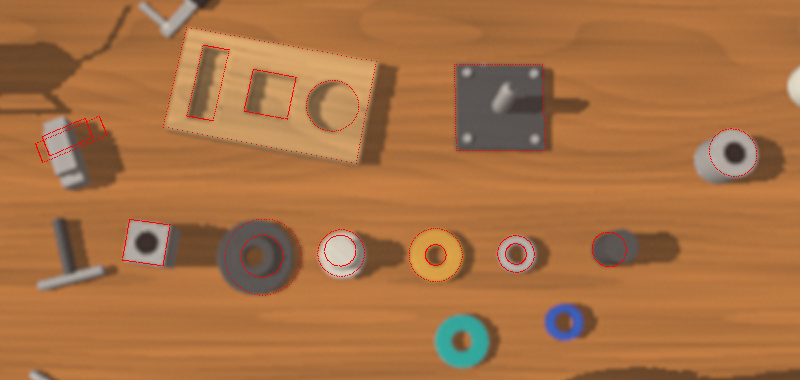

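```bash
python3 - <<'E'
from h import *
im=cv2.imread("pics/top0.png"); c=cam("top")
b=fit(im,c,"jaw",back(c,(162,166),.03),13,yr=15); print(np.round(b,4))
print(plan(.4406,.1501,.2,90), R.from_rotvec(readout.observe()["orientation"]).as_matrix().round(3))
E
```

```text
[219.9749   0.5668   0.3961  20.5   ]
(array([ 46.36, -60.97,   3.95]), array([ -0.08,  -0.07, -66.29])) [[ 0.916  0.402 -0.   ]
 [ 0.402 -0.916  0.002]
 [ 0.    -0.002 -1.   ]]
```

Emit:
jog_arm(commands=[{"dp":[46.4,-61,3.9],"rot":[0,0,-66.3]},{"dp":[46.4,-61,3.9],"rot":[0,0,-66.3]},{"dp":[46.4,-61,3.9],"rot":[0,0,-66.3]},{"dp":[46.4,-61,3.9],"rot":[0,0,-66.3]},{"dp":[46.4,-61,3.9],"rot":[0,0,-66.3]},{"dp":[46.4,-61,3.9],"rot":[0,0,-66.3]},{"dp":[46.4,-61,3.9],"rot":[0,0,-66.3]},{"dp":[46.4,-61,3.9],"rot":[0,0,-66.3]},{"dp":[46.4,-61,3.9],"rot":[0,0,-66.3]},{"dp":[46.4,-61,3.9],"rot":[0,0,-66.3]},{"dp":[46.4,-61,3.9],"rot":[0,0,-66.3]},{"dp":[46.4,-61,3.9],"rot":[0,0,-66.3]}], gripper=1, newtons=60)

```text
time_s: 1.6
ee_pos: [0.4368, 0.1352, 0.2011]
orientation: [2.22, 2.222, 0.0]
wrist_force: [0.9, -0.2, 0.5]
grip_width: 0.0857
```

```bash
python3 - <<'E'
from h import *
im,c=shot("wrist","w1")
for n,xy in(("flange",(.4406,.1501)),("block",(.453,.281))):
    print(proj(c,[*xy,.02]), np.round(fit(im,c,n,xy,-7 if n=="block" else None),4))
print(plan(.4406,.1501,.2,90),readout.observe()["ee_pos"])
E
```

```text
[[320.11824541 162.73244074]] [94.1877  0.441   0.1627  0.    ]
[[334.61047081  15.68515905]] [133.9282   0.453    0.2834  -7.5   ]
(array([0.89, 0.39, 0.07]), array([ 0.  , -0.24,  0.38])) [0.43673338 0.14116118 0.20062532]
```

View pics/w1.png

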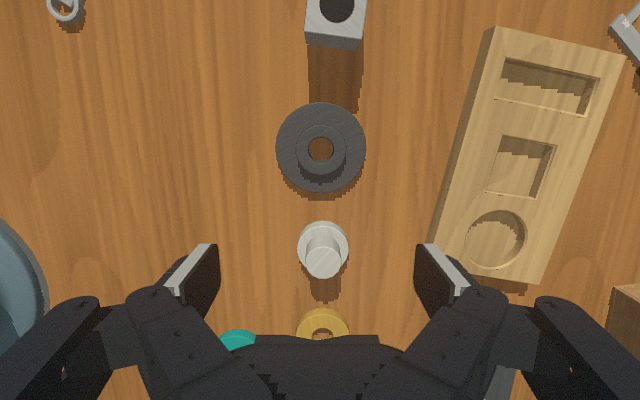

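Emit:
jog_arm(commands=[{"dp":[0,0,0]},{"dp":[0,0,0]}])

```text
schema error: expected keys dp, rot
```

```bash
python3 - <<'E'
from h import *
im,c=shot("wrist","w2")
for n,xy in(("flange",(.4406,.1501)),("block",(.453,.281)),("cap",(.4451,.0557))):
    print(proj(c,[*xy,.02]), np.round(fit(im,c,n,xy,-7 if n=="block" else None),4))
print(plan(.4406,.1501,.02,90),readout.observe()["ee_pos"])
E
```

```text
[[320.32190071 169.57745942]] [94.2761  0.441   0.1627  0.    ]
[[335.65609602  24.08666298]] [150.7517   0.453    0.283   -7.5   ]
[[323.74350729 257.8241762 ]] [1.811574e+02 4.431000e-01 5.770000e-02 0.000000e+00]
(array([ 1.2 ,  0.47, 18.05]), array([-0.09, -0.07,  0.48])) [0.43627875 0.13782206 0.20047715]
```

Emit:
jog_arm(commands=[{"dp":[1,0.4,0],"rot":[0,0,0]},{"dp":[1,0.4,0],"rot":[0,0,0]},{"dp":[1,0.4,0],"rot":[0,0,0]}])

```text
time_s: 2.08
ee_pos: [0.441, 0.1419, 0.2012]
orientation: [2.224, 2.219, -0.0]
wrist_force: [-0.5, -0.5, -0.6]
grip_width: 0.0853
```

```bash
cat >> h.py <<'E'
def overlay(im,c,n,b,z0=0):
    Rz=R.from_euler("z",b[3],degrees=True).as_matrix().T
    for p in M[n]:
        for q in proj(c,p@Rz+[b[1],b[2],z0]):
            if abs(q).max()<2000: cv2.circle(im,tuple(int(round(t)) for t in q),0,(0,0,255),-1)
E
python3 - <<'E'
from h import *
im,c=shot("wrist"); o=im.copy()
for n,xy in(("flange",(.4406,.157)),("block",(.453,.283)),("cap",(.4451,.0567))):
    b=fit(im,c,n,xy,-7 if n=="block" else None);print(np.round(b,4)); overlay(o,c,n,b)
cv2.imwrite("pics/w3.png",o)
print(plan(.4406,.157,.02,90),readout.observe()["ee_pos"])
im=cv2.imread("pics/top0.png"); c=cam("top")
print(fit(im,c,"flange",(.441,.16),rng=.008))
E
```

```text
[94.5294  0.441   0.1626  0.    ]
[151.8978   0.453    0.283   -7.    ]
[1.791435e+02 4.431000e-01 5.730000e-02 0.000000e+00]
(array([ 1.5 , -0.04, 18.13]), array([ 0.01,  0.  , -0.11])) [0.44097025 0.14198553 0.20127659]
(np.float32(98.75808), np.float64(0.4406), np.float64(0.15), 0)
```

View pics/w3.png

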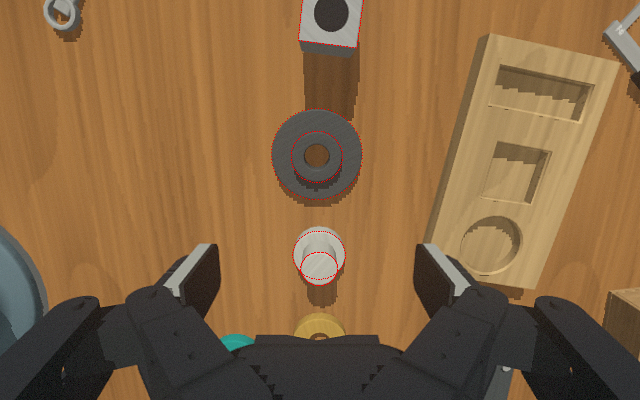

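Emit:
jog_arm(commands=[{"dp":[2.1,0,6],"rot":[0,0,0]},{"dp":[2.1,0,12],"rot":[0,0,0]},{"dp":[2.1,0,16.5],"rot":[0,0,0]},{"dp":[2.1,0,18.1],"rot":[0,0,0]},{"dp":[2.1,0,18.1],"rot":[0,0,0]},{"dp":[2.1,0,18.1],"rot":[0,0,0]}])

```text
time_s: 2.88
ee_pos: [0.4428, 0.164, 0.0222]
orientation: [2.22, 2.219, 0.005]
wrist_force: [0.0, -0.1, 0.8]
grip_width: 0.0852
```

Emit:
jog_arm(commands=[{"dp":[0,0,0],"rot":[0,0,0]},{"dp":[0,0,0],"rot":[0,0,0]},{"dp":[0,0,0],"rot":[0,0,0]},{"dp":[0,0,0],"rot":[0,0,0]},{"dp":[0,0,0],"rot":[0,0,0]},{"dp":[0,0,0],"rot":[0,0,0]}], gripper=0.3, newtons=60)

```text
time_s: 3.62
ee_pos: [0.4413, 0.1642, 0.0219]
orientation: [-2.221, -2.221, 0.0]
wrist_force: [-6.3, -1.0, 15.0]
grip_width: 0.0457
```

Emit:
jog_arm(commands=[{"dp":[0,0,0],"rot":[0,0,0]},{"dp":[0,0,0],"rot":[0,0,0]},{"dp":[0,0,0.6],"rot":[0,0,0]},{"dp":[0,0,0.6],"rot":[0,0,0]}], gripper=0.8)

```text
time_s: 4.12
ee_pos: [0.4402, 0.1639, 0.0134]
orientation: [-2.221, -2.221, 0.002]
wrist_force: [0.0, 0.4, 0.3]
grip_width: 0.0685
```

Emit:
jog_arm(commands=[{"dp":[0,0,0],"rot":[0,0,0]},{"dp":[0,0,0],"rot":[0,0,0]},{"dp":[0,0,0],"rot":[0,0,0]},{"dp":[0,0,0],"rot":[0,0,0]},{"dp":[0,0,0],"rot":[0,0,0]}], gripper=0.3, newtons=60)

```text
time_s: 4.75
ee_pos: [0.4415, 0.1641, 0.0155]
orientation: [2.221, 2.221, 0.0]
wrist_force: [-4.9, -1.3, 11.6]
grip_width: 0.0474
```

Emit:
jog_arm(commands=[{"dp":[0,0,-1],"rot":[0,0,0]},{"dp":[0,0,-4],"rot":[0,0,0]},{"dp":[0,0,-9],"rot":[0,0,0]},{"dp":[0,0,-12],"rot":[0,0,0]},{"dp":[0,0,-12],"rot":[0,0,0]},{"dp":[0,0,-12],"rot":[0,0,0]}])

```text
time_s: 5.5
ee_pos: [0.4394, 0.1639, 0.1323]
orientation: [-2.22, -2.22, 0.004]
wrist_force: [-0.5, -0.0, -4.3]
grip_width: 0.047
```

```bash
python3 - <<'E'
from h import *
im,c=shot("wrist","w4"); s=readout.observe(); print(s["wrist_force"],s["grip_width"],s["ee_pos"])
E
```

```text
[-0.21506727  0.6159248  -4.80475793] 0.046953755847526174 [0.43918459 0.16381702 0.13192515]
```

View pics/w4.png

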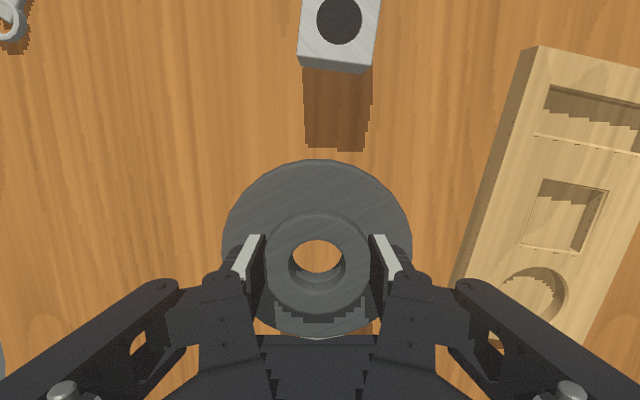

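```bash
python3 - <<'E'
from h import *
s=readout.observe(); c=cam("wrist",s); im=cv2.imread("pics/w4.png")
for z in(.112,.1165,.121):
    b=fit(im,c,"flange",(.4392,.1638),z0=z,rng=.009); print(z,np.round(b,4),"off",np.round(np.array(b[1:3])-s["ee_pos"][:2],4))
im=cv2.imread("pics/top0.png"); c=cam("top")
# stand from top and tray
for n,xy,y in (("stand",(.628,-.138),0),("tray",(.64,.145),-10)): print(n,np.round(fit(im,c,n,xy,y),4))
print(plan(.628,-.138,.132,90),plan(.5,-.138,.132,90))
E
```

```text
0.112 [111.1219   0.4392   0.1618   0.    ] off [ 0.    -0.002]
0.1165 [90.0481  0.4408  0.1634  0.    ] off [ 0.0016 -0.0004]
0.121 [77.646   0.4422  0.1648  0.    ] off [0.003 0.001]
stand [ 1.702178e+02  6.280000e-01 -1.384000e-01  5.000000e-01]
tray [ 1.52304e+02  6.40000e-01  1.44600e-01 -1.05000e+01]
(array([-30.18,  18.88,  -0.07]), array([-0.24,  0.03,  0.01])) (array([-3.018e+01,  6.080e+00, -2.000e-02]), array([-0.24,  0.03,  0.01]))
```

Emit:
jog_arm(commands=[{"dp":[-5,2.5,-4],"rot":[0,0,0]},{"dp":[-37.4,18.9,-6.8],"rot":[0,0,0]},{"dp":[-37.4,18.9,-6.8],"rot":[0,0,0]},{"dp":[-37.4,18.9,-6.8],"rot":[0,0,0]},{"dp":[-37.4,18.9,-6.8],"rot":[0,0,0]},{"dp":[-37.4,18.9,-6.8],"rot":[0,0,0]},{"dp":[-37.4,18.9,-6.8],"rot":[0,0,0]},{"dp":[-37.4,18.9,-6.8],"rot":[0,0,0]},{"dp":[-37.4,18.9,-6.8],"rot":[0,0,0]},{"dp":[-37.4,18.9,-6.8],"rot":[0,0,0]},{"dp":[-37.4,18.9,-6.8],"rot":[0,0,0]}])

```text
time_s: 6.92
ee_pos: [0.6296, -0.2087, 0.2019]
orientation: [-2.219, -2.223, 0.0]
wrist_force: [0.1, -0.3, -4.2]
grip_width: 0.0473
```

```bash
cat >> h.py <<'E'
M["post"]=[rect(.11,.11,.012),circ(.005,.09),circ(.01,.08)]
E
python3 - <<'E'
from h import *
im,c=shot("wrist"); o=im.copy()
b=fit(im,c,"post",(.628,-.138),0,yr=4);print(np.round(b,4)); overlay(o,c,"post",b)
cv2.imwrite("pics/w5.png",o); s=readout.observe()
print(plan(.628,-.138,.2,90),s["ee_pos"],s["grip_width"])
E
```

```text
[ 1.971816e+02  6.300000e-01 -1.376000e-01 -5.000000e-01]
(array([ 7.09, -0.16,  0.21]), array([-0.01, -0.01,  0.07])) [ 0.62971941 -0.20894557  0.20212545] 0.04731554737820465
```

View pics/w5.png

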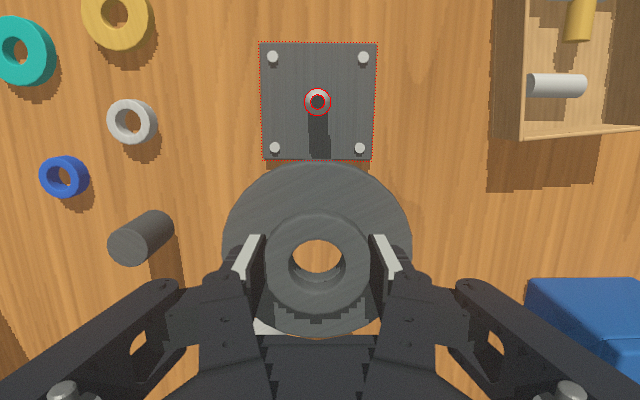

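Emit:
jog_arm(commands=[{"dp":[5,0,0],"rot":[0,0,0]},{"dp":[7.2,0,0],"rot":[0,0,0]},{"dp":[7.2,0,2],"rot":[0,0,0]},{"dp":[7.2,0,5],"rot":[0,0,0]},{"dp":[7.2,0,8],"rot":[0,0,0]},{"dp":[7.2,0,11],"rot":[0,0,0]},{"dp":[7.2,0,14],"rot":[0,0,0]},{"dp":[7.2,0,16.2],"rot":[0,0,0]},{"dp":[7.2,0,17.3],"rot":[0,0,0]},{"dp":[7.2,0,17.3],"rot":[0,0,0]},{"dp":[7.2,0,17.3],"rot":[0,0,0]}])

```text
time_s: 8.35
ee_pos: [0.63, -0.1381, 0.0293]
orientation: [2.221, 2.221, -0.0]
wrist_force: [-0.3, 0.7, -4.1]
grip_width: 0.0471
```

Emit:
jog_arm(commands=[{"dp":[0,0,0],"rot":[0,0,0]},{"dp":[0,0,0],"rot":[0,0,0]},{"dp":[0,0,-0.5],"rot":[0,0,0]},{"dp":[0,0,-5],"rot":[0,0,0]},{"dp":[0,0,-11],"rot":[0,0,0]},{"dp":[0,0,-17],"rot":[0,0,0]},{"dp":[2,-6,-17],"rot":[0,0,0]},{"dp":[4,-12,-17],"rot":[0,0,0]},{"dp":[5.3,-18.6,-17],"rot":[0,0,0]},{"dp":[5.3,-18.6,-17],"rot":[0,0,0]},{"dp":[5.3,-18.6,-17],"rot":[0,0,0]},{"dp":[5.3,-18.6,-17],"rot":[0,0,0]}], gripper=0.85)

```text
time_s: 9.85
ee_pos: [0.4455, -0.0857, 0.2003]
orientation: [2.22, 2.22, 0.001]
wrist_force: [-0.9, -0.1, -0.2]
grip_width: 0.0726
```

```bash
python3 - <<'E'
from h import *
im,c=shot("wrist","w6"); s=readout.observe()
for n,xy in(("blank",(.4436,-.057)),("cap",(.4451,.0567))):
    b=fit(im,c,n,xy,rng=.012);print(n,np.round(b,4))
print(s["ee_pos"],s["grip_width"],plan(b[1],b[2],.2,90)[1])
im,c=shot("top","top1")
for n,xy,z0 in(("flange",(.63,-.138),.012),("blank",(.4436,-.057),0),("clamp",(.4449,-.1541),0),("jaw",(.5668,.3961),0),("block",(.453,.282),0)):
    print(n,np.round(fit(im,c,n,xy,dict(jaw=20,block=-7).get(n),z0=z0,rng=.009,yr=6),4))
E
```

```text
blank [ 1.937879e+02  4.440000e-01 -5.600000e-02  0.000000e+00]
cap [1.341531e+02 4.435000e-01 5.630000e-02 0.000000e+00]
[ 0.44536613 -0.08564167  0.20000587] 0.07268489239820952 [0.07 0.03 0.01]
flange [82.9748  0.6372 -0.1248  0.    ]
blank [ 1.1964e+02  4.4060e-01 -5.9000e-02  0.0000e+00]
clamp [131.2047   0.4345  -0.1601   0.    ]
jaw [215.6817   0.5668   0.3961  20.5   ]
block [245.1244   0.453    0.281   -7.5   ]
```

Emit:
jog_arm(commands=[{"dp":[3,-0.1,5],"rot":[0,0,0]},{"dp":[3,-0.1,11],"rot":[0,0,0]},{"dp":[3,-0.1,16],"rot":[0,0,0]},{"dp":[3,-0.1,19.2],"rot":[0,0,0]},{"dp":[3,-0.1,19.2],"rot":[0,0,0]},{"dp":[3,-0.1,19.2],"rot":[0,0,0]}], gripper=1)

```text
time_s: 10.7
ee_pos: [0.4444, -0.0555, 0.0083]
orientation: [2.22, 2.22, 0.001]
wrist_force: [-0.6, -0.7, 0.3]
grip_width: 0.0856
```

Emit:
jog_arm(commands=[{"dp":[0,0,0],"rot":[0,0,0]},{"dp":[0,0,0],"rot":[0,0,0]},{"dp":[0,0,0],"rot":[0,0,0]},{"dp":[0,0,0],"rot":[0,0,0]}], gripper=0.4, newtons=50)

```text
time_s: 11.2
ee_pos: [0.4443, -0.0556, 0.0097]
orientation: [2.219, 2.221, 0.001]
wrist_force: [-5.9, 1.1, 12.7]
grip_width: 0.0616
```

Emit:
jog_arm(commands=[{"dp":[0,0,-2],"rot":[0,0,0]},{"dp":[0,0,-8],"rot":[0,0,0]},{"dp":[0,2,-14],"rot":[0,0,0]},{"dp":[-4,5,-19.2],"rot":[0,0,0]},{"dp":[-8,9,-19.2],"rot":[0,0,0]},{"dp":[-12,14,-19.2],"rot":[0,0,0]},{"dp":[-15.3,18.6,-19.2],"rot":[0,0,0]},{"dp":[-15.3,18.6,-19.2],"rot":[0,0,0]},{"dp":[-15.3,18.6,-19.2],"rot":[0,0,0]},{"dp":[-15.3,18.6,-19.2],"rot":[0,0,0]}])

```text
time_s: 12.45
ee_pos: [0.6282, -0.207, 0.2]
orientation: [2.22, 2.222, 0.0]
wrist_force: [-0.0, 0.2, -2.6]
grip_width: 0.0614
```

```bash
python3 - <<'E'
from h import *
im,c=shot("wrist"); o=im.copy(); s=readout.observe()
b=fit(im,c,"flange",(.63,-.138),z0=.012,rng=.009);print(np.round(b,4)); overlay(o,c,"flange",b,.012)
for z in(.0072,.0085,.010):
    b=fit(im,c,"blank",s["ee_pos"][:2],z0=s["ee_pos"][2]-z,rng=.009); print(z,b[0],np.round(np.array(b[1:3])-s["ee_pos"][:2],4))
overlay(o,c,"blank",b,s["ee_pos"][2]-z)
cv2.imwrite("pics/w7.png",o); print(s["ee_pos"],s["grip_width"])
E
```

```text
[59.9153  0.63   -0.15    0.    ]
0.0072 79.34886 [0.0004 0.002 ]
0.0085 79.974655 [0.0004 0.0014]
0.01 81.082504 [0.0004 0.0006]
[ 0.62829004 -0.20706946  0.20005699] 0.06131222279858748
```

View pics/w7.png

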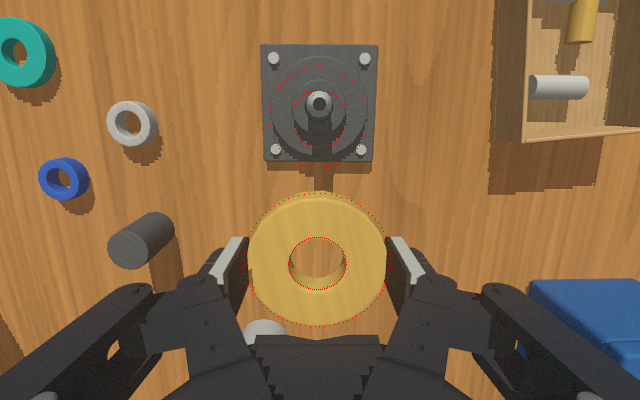

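Emit:
jog_arm(commands=[{"dp":[4,0.1,0],"rot":[0,0,0]},{"dp":[6.8,0.1,0],"rot":[0,0,0]},{"dp":[6.8,0.1,3],"rot":[0,0,0]},{"dp":[6.8,0.1,6],"rot":[0,0,0]},{"dp":[6.8,0.1,9],"rot":[0,0,0]},{"dp":[6.8,0.1,12],"rot":[0,0,0]},{"dp":[6.8,0.1,14.8],"rot":[0,0,0]},{"dp":[6.8,0.1,15.8],"rot":[0,0,0]},{"dp":[6.8,0.1,15.8],"rot":[0,0,0]},{"dp":[6.8,0.1,15.8],"rot":[0,0,0]}])

```text
time_s: 13.75
ee_pos: [0.6292, -0.1385, 0.0421]
orientation: [-2.219, -2.221, -0.0]
wrist_force: [-1.7, 4.6, -0.7]
grip_width: 0.0613
```

Emit:
jog_arm(commands=[{"dp":[0,0,0],"rot":[0,0,0]},{"dp":[0,0,0],"rot":[0,0,0]},{"dp":[0,0,0],"rot":[0,0,0]},{"dp":[0,0,-4],"rot":[0,0,0]},{"dp":[0,0,-9],"rot":[0,0,0]},{"dp":[0,-3,-15.8],"rot":[0,0,0]},{"dp":[-2,-9,-15.8],"rot":[0,0,0]},{"dp":[-4.3,-14,-15.8],"rot":[0,0,0]},{"dp":[-4.3,-18.4,-15.8],"rot":[0,0,0]},{"dp":[-4.3,-18.4,-15.8],"rot":[0,0,0]},{"dp":[-4.3,-18.4,-15.8],"rot":[0,0,0]},{"dp":[-4.3,-18.4,-15.8],"rot":[0,0,0]}], gripper=1)

```text
time_s: 15.25
ee_pos: [0.4469, -0.1832, 0.1996]
orientation: [2.22, 2.222, 0.0]
wrist_force: [0.2, -0.3, 0.1]
grip_width: 0.0853
```

```bash
python3 - <<'E'
from h import *
im,c=shot("wrist","w8"); s=readout.observe()
for n,xy,z in(("clamp",(.445,-.1525),0),("blank",(.63,-.138),.032)):
    b=fit(im,c,n,xy,rng=.018,z0=z);print(n,np.round(b,4), proj(c,[*b[1:3],z])); 
    if z==0: print(plan(b[1],b[2],.2,90))
print(s["ee_pos"],s["grip_width"])
E
```

```text
clamp [ 2.662003e+02  4.456000e-01 -1.535000e-01  0.000000e+00] [[314.91870995 145.36452963]]
(array([ 2.95, -0.12, -0.06]), array([0.02, 0.02, 0.07]))
blank [ 1.78795e+02  6.28000e-01 -1.39400e-01  0.00000e+00] [[511.77389869 134.56373984]]
[ 0.44686049 -0.18304693  0.19942328] 0.08531529027722949
```

Emit:
jog_arm(commands=[{"dp":[2.9,-0.1,5],"rot":[0,0,0]},{"dp":[2.9,-0.1,11],"rot":[0,0,0]},{"dp":[2.9,-0.1,16],"rot":[0,0,0]},{"dp":[2.9,-0.1,18.9],"rot":[0,0,0]},{"dp":[2.9,-0.1,18.9],"rot":[0,0,0]},{"dp":[2.9,-0.1,18.9],"rot":[0,0,0]}], gripper=1)

```text
time_s: 16.05
ee_pos: [0.4462, -0.1545, 0.0113]
orientation: [2.219, 2.221, 0.001]
wrist_force: [0.3, -0.3, -0.0]
grip_width: 0.0853
```

Emit:
jog_arm(commands=[{"dp":[0,0,0],"rot":[0,0,0]},{"dp":[0,0,0],"rot":[0,0,0]},{"dp":[0,0,0],"rot":[0,0,0]},{"dp":[0,0,0],"rot":[0,0,0]},{"dp":[0,0,0],"rot":[0,0,0]},{"dp":[0,0,0],"rot":[0,0,0]}], gripper=0.2, newtons=50)

```text
time_s: 16.8
ee_pos: [0.4456, -0.1544, 0.0117]
orientation: [2.22, 2.221, 0.0]
wrist_force: [-3.7, 0.7, 9.2]
grip_width: 0.0422
```

Emit:
jog_arm(commands=[{"dp":[0,0,-3],"rot":[0,0,0]},{"dp":[0,0,-9],"rot":[0,0,0]},{"dp":[0,3,-15],"rot":[0,0,0]},{"dp":[1.6,9,-16],"rot":[0,0,0]},{"dp":[1.6,15,-16],"rot":[0,0,0]},{"dp":[1.6,18.4,-16],"rot":[0,0,0]},{"dp":[1.6,18.4,-16],"rot":[0,0,0]},{"dp":[1.6,18.4,-16],"rot":[0,0,0]}])

```text
time_s: 17.8
ee_pos: [0.628, -0.1377, 0.1697]
orientation: [-2.22, -2.221, 0.001]
wrist_force: [-0.8, -0.4, -0.5]
grip_width: 0.0416
```

```bash
python3 - <<'E'
from h import *
im,c=shot("wrist","w9"); s=readout.observe()
for z in(.010,.0115,.013):
    b=fit(im,c,"clamp",s["ee_pos"][:2],z0=s["ee_pos"][2]-z,rng=.009); print(z,b[0],np.round(np.array(b[1:3])-s["ee_pos"][:2],4))
print(s["ee_pos"],s["grip_width"])
E
```

```text
0.01 132.5588 [0.0004 0.0024]
0.0115 150.12973 [0.0004 0.0016]
0.013 172.70277 [0.0004 0.001 ]
[ 0.62778914 -0.13783522  0.16981068] 0.04213507711498302
```

Emit:
jog_arm(commands=[{"dp":[-0.1,0.2,2],"rot":[0,0,0]},{"dp":[-0.1,0.2,4],"rot":[0,0,0]},{"dp":[-0.1,0.2,7],"rot":[0,0,0]},{"dp":[-0.1,0.2,10],"rot":[0,0,0]},{"dp":[-0.1,0.2,11.1],"rot":[0,0,0]},{"dp":[-0.1,0.2,11.1],"rot":[0,0,0]},{"dp":[-0.1,0.2,11.1],"rot":[0,0,0]}])

```text
time_s: 18.73
ee_pos: [0.6307, -0.1389, 0.0589]
orientation: [-2.221, -2.221, -0.0]
wrist_force: [0.3, -0.7, -1.9]
grip_width: 0.0421
```

Emit:
jog_arm(commands=[{"dp":[0,0,0],"rot":[0,0,0]},{"dp":[0,0,0],"rot":[0,0,0]},{"dp":[0,0,0],"rot":[0,0,0]},{"dp":[0,0,-4],"rot":[0,0,0]},{"dp":[0,0,-9],"rot":[0,0,0]},{"dp":[3,-3,-14.1],"rot":[0,0,0]},{"dp":[7,-8,-14.1],"rot":[0,0,0]},{"dp":[12,-13,-14.1],"rot":[0,0,0]},{"dp":[16.9,-18.7,-14.1],"rot":[0,0,0]},{"dp":[16.9,-18.7,-14.1],"rot":[0,0,0]},{"dp":[16.9,-18.7,-14.1],"rot":[0,0,0]},{"dp":[16.9,-18.7,-14.1],"rot":[0,0,0]}], gripper=1)

```text
time_s: 20.23
ee_pos: [0.4447, 0.0296, 0.2007]
orientation: [2.221, 2.221, 0.001]
wrist_force: [-0.5, -0.1, -0.7]
grip_width: 0.0853
```

```bash
python3 - <<'E'
from h import *
im,c=shot("wrist","w10"); s=readout.observe()
b=fit(im,c,"cap",(.4433,.0573),rng=.018);print(np.round(b,4),plan(b[1],b[2],.2,90))
im,c=shot("top","top2")
for n,xy,z0 in(("jaw",(.5668,.3961),0),("block",(.453,.282),0),("clamp",(.629,-.138),.046)):
    print(n,np.round(fit(im,c,n,xy,dict(jaw=20,block=-7).get(n),z0=z0,rng=.009,yr=6),4))
E
```

```text
[1.689122e+02 4.433000e-01 5.690000e-02 0.000000e+00] (array([ 2.75, -0.15,  0.06]), array([ 0.05,  0.01, -0.03]))
jaw [223.7209   0.5668   0.3961  20.5   ]
block [252.1751   0.453    0.281   -7.5   ]
clamp [ 1.7925e+02  6.3040e-01 -1.2900e-01  0.0000e+00]
```

Emit:
jog_arm(commands=[{"dp":[2.75,-0.1,5],"rot":[0,0,0]},{"dp":[2.75,-0.1,10],"rot":[0,0,0]},{"dp":[2.75,-0.1,15],"rot":[0,0,0]},{"dp":[2.75,-0.1,17],"rot":[0,0,0]},{"dp":[2.75,-0.1,17],"rot":[0,0,0]},{"dp":[2.75,-0.1,17],"rot":[0,0,0]}], gripper=1)

```text
time_s: 21.08
ee_pos: [0.4442, 0.0571, 0.0311]
orientation: [2.221, 2.22, 0.002]
wrist_force: [-0.4, 0.2, 0.9]
grip_width: 0.0856
```

Emit:
jog_arm(commands=[{"dp":[0,0,0],"rot":[0,0,0]},{"dp":[0,0,0],"rot":[0,0,0]},{"dp":[0,0,0],"rot":[0,0,0]},{"dp":[0,0,0],"rot":[0,0,0]},{"dp":[0,0,0],"rot":[0,0,0]},{"dp":[0,0,0],"rot":[0,0,0]},{"dp":[0,0,0],"rot":[0,0,0]}], gripper=0.15, newtons=50)

```text
time_s: 21.95
ee_pos: [0.4434, 0.0575, 0.0311]
orientation: [2.221, 2.221, 0.0]
wrist_force: [-2.1, -0.2, 5.3]
grip_width: 0.0348
```

Emit:
jog_arm(commands=[{"dp":[0,0,-4],"rot":[0,0,0]},{"dp":[0,0,-10],"rot":[0,0,0]},{"dp":[-2,0,-16],"rot":[0,0,0]},{"dp":[-7,3,-19],"rot":[0,0,0]},{"dp":[-12,6,-19],"rot":[0,0,0]},{"dp":[-17,9,-19],"rot":[0,0,0]},{"dp":[-22,13,-19],"rot":[0,0,0]},{"dp":[-27,18.6,-19],"rot":[0,0,0]},{"dp":[-27,18.6,-19],"rot":[0,0,0]},{"dp":[-27,18.6,-19],"rot":[0,0,0]},{"dp":[-27,18.6,-19],"rot":[0,0,0]}])

```text
time_s: 23.32
ee_pos: [0.6281, -0.2112, 0.2201]
orientation: [-2.22, -2.222, 0.0]
wrist_force: [1.0, 0.0, -1.0]
grip_width: 0.0348
```

```bash
python3 - <<'E'
from h import *
im,c=shot("wrist"); o=im.copy(); s=readout.observe()
b=fit(im,c,"clamp",(.63,-.138),z0=.046,rng=.006);print(np.round(b,4)); overlay(o,c,"clamp",b,.046)
b=fit(im,c,"blank",(.63,-.138),z0=.032,rng=.006);print(np.round(b,4)); overlay(o,c,"blank",b,.032)
for z in(.029,.0305,.032):
    b=fit(im,c,"cap",s["ee_pos"][:2],z0=s["ee_pos"][2]-z,rng=.009); print(z,b[0],np.round(np.array(b[1:3])-s["ee_pos"][:2],4))
cv2.imwrite("pics/w11.png",o); print(s["ee_pos"],s["grip_width"])
E
```

```text
[ 2.122599e+02  6.310000e-01 -1.386000e-01  0.000000e+00]
[ 2.186642e+02  6.300000e-01 -1.396000e-01  0.000000e+00]
0.029 128.50735 [-0.0006  0.003 ]
0.0305 125.12482 [-0.0002  0.002 ]
0.032 125.32802 [-0.0004  0.0006]
[ 0.62816618 -0.21116348  0.22036147] 0.03470956966591125
```

View pics/w11.png

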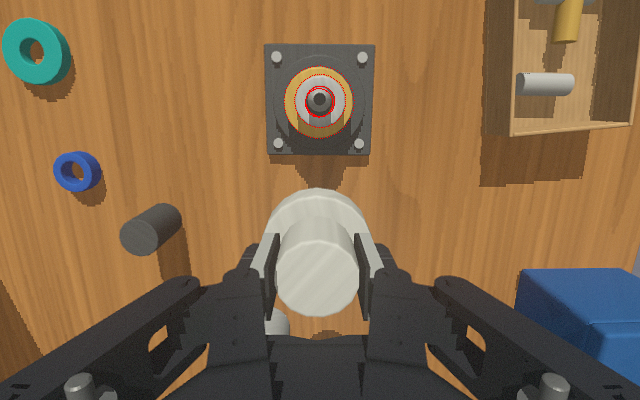

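Emit:
jog_arm(commands=[{"dp":[4,0.2,0],"rot":[0,0,0]},{"dp":[7.2,0.2,2],"rot":[0,0,0]},{"dp":[7.2,0.2,5],"rot":[0,0,0]},{"dp":[7.2,0.2,7.5],"rot":[0,0,0]},{"dp":[7.2,0.2,10],"rot":[0,0,0]},{"dp":[7.2,0.2,12],"rot":[0,0,0]},{"dp":[7.2,0.2,12.5],"rot":[0,0,0]},{"dp":[7.2,0.2,12.5],"rot":[0,0,0]},{"dp":[7.2,0.2,12.5],"rot":[0,0,0]}])

```text
time_s: 24.5
ee_pos: [0.6298, -0.1384, 0.0953]
orientation: [-2.218, -2.219, -0.0]
wrist_force: [-4.1, 7.2, 1.1]
grip_width: 0.035
```

Emit:
jog_arm(commands=[{"dp":[0,0,0],"rot":[0,0,0]},{"dp":[0,0,0],"rot":[0,0,0]},{"dp":[0,0,0],"rot":[0,0,0]},{"dp":[0,0,-4],"rot":[0,0,0]},{"dp":[0,0,-9],"rot":[0,0,0]},{"dp":[-5,-1,-13],"rot":[0,0,0]},{"dp":[-11,-3,-13],"rot":[0,0,0]},{"dp":[-17,-4,-13],"rot":[0,0,0]},{"dp":[-23,-5,-13],"rot":[0,0,0]},{"dp":[-29.5,-6.5,-13],"rot":[0,0,0]},{"dp":[-29.5,-6.5,-13],"rot":[0,0,0]},{"dp":[-29.5,-6.5,-13],"rot":[0,0,0]}], gripper=1)

```text
time_s: 26.0
ee_pos: [0.5658, -0.4355, 0.225]
orientation: [-2.222, -2.221, -0.0]
wrist_force: [0.1, 0.5, -0.2]
grip_width: 0.0852
```

```bash
python3 - <<'E'
from h import *
im,c=shot("wrist"); o=im.copy()
b=fit(im,c,"sleeve",(.5645,-.411),rng=.012);print(np.round(b,4),plan(b[1],b[2],.2,90)); overlay(o,c,"sleeve",b)
cv2.imwrite("pics/w12.png",o)
t,c=shot("top","top3"); cv2.imwrite("pics/c3.png",np.vstack([o,t]))
E
```

```text
[241.6834   0.5651  -0.411    0.    ] (array([ 2.36, -0.11,  2.51]), array([-0.  , -0.03,  0.04]))
```

View pics/c3.png

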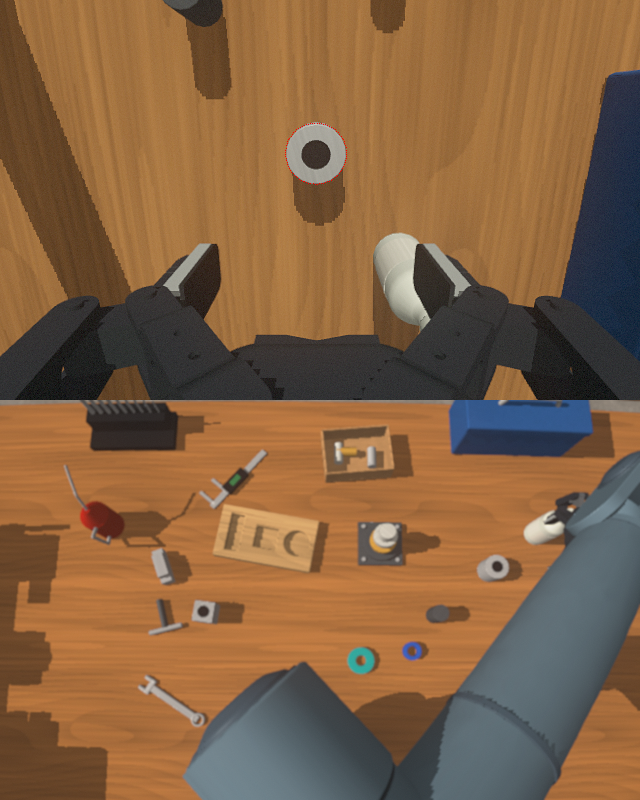

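Emit:
jog_arm(commands=[{"dp":[2.4,-0.1,2],"rot":[0,0,0]},{"dp":[2.4,-0.1,8],"rot":[0,0,0]},{"dp":[2.4,-0.1,13],"rot":[0,0,0]},{"dp":[2.4,-0.1,18],"rot":[0,0,0]},{"dp":[2.4,-0.1,19.5],"rot":[0,0,0]},{"dp":[2.4,-0.1,19.5],"rot":[0,0,0]},{"dp":[2.4,-0.1,19.5],"rot":[0,0,0]}])

```text
time_s: 26.98
ee_pos: [0.5666, -0.4125, 0.0333]
orientation: [2.217, 2.219, -0.0]
wrist_force: [0.8, 0.1, -0.0]
grip_width: 0.0853
```

Emit:
jog_arm(commands=[{"dp":[0,0,0],"rot":[0,0,0]},{"dp":[0,0,0],"rot":[0,0,0]},{"dp":[0,0,0],"rot":[0,0,0]},{"dp":[0,0,0],"rot":[0,0,0]},{"dp":[0,0,0],"rot":[0,0,0]}], gripper=0.4, newtons=80)

```text
time_s: 27.6
ee_pos: [0.5658, -0.4126, 0.0326]
orientation: [2.219, 2.219, -0.0]
wrist_force: [-0.9, -0.2, 6.9]
grip_width: 0.0557
```

Emit:
jog_arm(commands=[{"dp":[0,0,-4],"rot":[0,0,0]},{"dp":[0,0,-10],"rot":[0,0,0]},{"dp":[0,0,-16],"rot":[0,0,0]},{"dp":[5,-2,-19],"rot":[0,0,0]},{"dp":[11,-3,-19],"rot":[0,0,0]},{"dp":[17,-3,-19],"rot":[0,0,0]},{"dp":[23,-3,-19],"rot":[0,0,0]},{"dp":[29,-3,-19],"rot":[0,0,0]},{"dp":[35,1,-19],"rot":[0,0,0]},{"dp":[39.2,6,-19],"rot":[0,0,0]},{"dp":[39.2,6,-19],"rot":[0,0,0]},{"dp":[39.2,6,-19],"rot":[0,0,0]}])

```text
time_s: 29.1
ee_pos: [0.6243, -0.019, 0.219]
orientation: [-2.219, -2.222, 0.002]
wrist_force: [0.3, 0.4, -4.4]
grip_width: 0.056
```

Emit:
jog_arm(commands=[{"dp":[0,0,0],"rot":[0,0,0]},{"dp":[0,0,0],"rot":[0,0,0]}])

```text
time_s: 29.35
ee_pos: [0.6242, -0.0206, 0.2201]
orientation: [-2.223, -2.219, 0.001]
wrist_force: [0.0, 0.0, -4.4]
grip_width: 0.0558
```

```bash
cat >> h.py <<'E'
def nest(b,y):
    a=np.radians(b[3]); return np.array([b[1]-np.sin(a)*y, b[2]+np.cos(a)*y])
E
python3 - <<'E'
from h import *
im,c=shot("wrist"); o=im.copy(); s=readout.observe()
b=fit(im,c,"tray",(.640,.1446),-10.5,yr=3,rng=.008);print(np.round(b,4),nest(b,-.078),nest(b,.078)); overlay(o,c,"tray",b)
for z in(.031,.0325,.034):
    d=fit(im,c,"sleeve",s["ee_pos"][:2],z0=s["ee_pos"][2]-z,rng=.009); print(z,d[0],np.round(np.array(d[1:3])-s["ee_pos"][:2],4))
overlay(o,c,"sleeve",d,s["ee_pos"][2]-z)
cv2.imwrite("pics/w13.png",o); print(s["ee_pos"],s["grip_width"])
E
```

```text
[ 77.5447   0.6398   0.146  -10.5   ] [0.62558563 0.06930612] [0.65401437 0.22269388]
0.031 144.72313 [0.002  0.0026]
0.0325 150.56184 [-0.0014  0.0016]
0.034 138.91241 [-0.001  0.001]
[ 0.62430788 -0.02047784  0.2202379 ] 0.055753917527908634
```

View pics/w13.png

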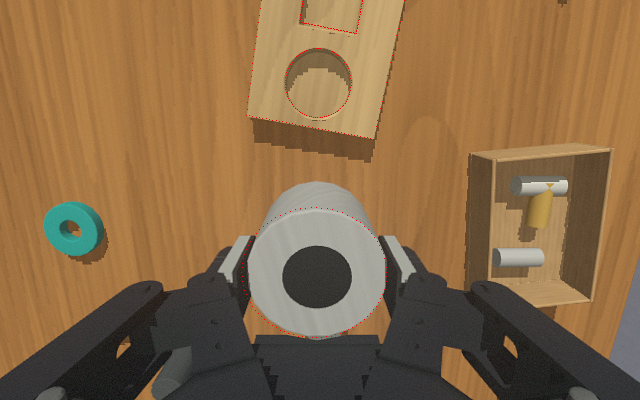

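Emit:
jog_arm(commands=[{"dp":[5,0.2,2],"rot":[0,0,0]},{"dp":[8.8,0.2,6],"rot":[0,0,0]},{"dp":[8.8,0.2,11],"rot":[0,0,0]},{"dp":[8.8,0.2,14],"rot":[0,0,0]},{"dp":[8.8,0.2,15.5],"rot":[0,0,0]},{"dp":[8.8,0.2,16.5],"rot":[0,0,0]},{"dp":[8.8,0.2,17.3],"rot":[0,0,0]},{"dp":[8.8,0.2,17.9],"rot":[0,0,0]},{"dp":[8.8,0.2,17.9],"rot":[0,0,0]},{"dp":[8.8,0.2,17.9],"rot":[0,0,0]}])

```text
time_s: 30.65
ee_pos: [0.6273, 0.0685, 0.0418]
orientation: [2.221, 2.221, 0.001]
wrist_force: [0.6, -0.2, -3.8]
grip_width: 0.0562
```

Emit:
jog_arm(commands=[{"dp":[0,0,0],"rot":[0,0,0]},{"dp":[0,0,0],"rot":[0,0,0]},{"dp":[0,0,0],"rot":[0,0,0]},{"dp":[0,0,-4],"rot":[0,0,0]},{"dp":[0,0,-10],"rot":[0,0,0]},{"dp":[4,-4,-16],"rot":[0,0,0]},{"dp":[8,-8,-16],"rot":[0,0,3]},{"dp":[12,-12,-16],"rot":[0,0,7.2]},{"dp":[16,-16,-16],"rot":[0,0,7.2]},{"dp":[18.6,-17.4,-16],"rot":[0,0,7.2]},{"dp":[18.6,-17.4,-16],"rot":[0,0,7.2]},{"dp":[18.6,-17.4,-16],"rot":[0,0,7.2]}], gripper=1)

```text
time_s: 32.15
ee_pos: [0.4534, 0.2541, 0.2015]
orientation: [2.356, 2.077, 0.001]
wrist_force: [0.1, -0.7, -0.5]
grip_width: 0.0854
```

```bash
python3 - <<'E'
from h import *
im,c=shot("wrist"); o=im.copy(); s=readout.observe()
b=fit(im,c,"block",(.453,.283),-7.25,yr=5,rng=.012);print(np.round(b,4),plan(b[1],b[2],.032,90+b[3])); overlay(o,c,"block",b)
M["nr"]=[circ(.029,.058)]
print(fit(im,c,"nr",(.6256,.0693)))
cv2.imwrite("pics/w14.png",o); print(s["ee_pos"])
E
```

```text
[242.9045   0.453    0.2844  -7.25  ] (array([ 3.02, -0.45, 16.94]), array([0.03, 0.  , 0.  ]))
(np.float32(56.381138), np.float64(0.6396000000000001), np.float64(0.0609), 0)
[0.4535248  0.25389585 0.20136339]
```

View pics/w14.png

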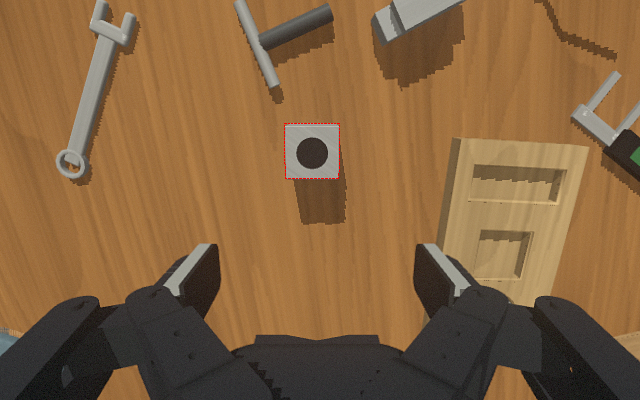

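Block fit (centre ≈ (312,152)) is good; descend and grip (12 views so far).

Emit:
jog_arm(commands=[{"dp":[3,-0.4,5],"rot":[0,0,0]},{"dp":[3,-0.4,10],"rot":[0,0,0]},{"dp":[3,-0.4,15],"rot":[0,0,0]},{"dp":[3,-0.4,16.9],"rot":[0,0,0]},{"dp":[3,-0.4,16.9],"rot":[0,0,0]},{"dp":[3,-0.4,16.9],"rot":[0,0,0]}])

```text
time_s: 32.95
ee_pos: [0.4546, 0.2852, 0.0343]
orientation: [2.356, 2.076, 0.006]
wrist_force: [-0.3, -0.2, -0.6]
grip_width: 0.0857
```

Emit:
jog_arm(commands=[{"dp":[0,0,0],"rot":[0,0,0]},{"dp":[0,0,0],"rot":[0,0,0]},{"dp":[0,0,0],"rot":[0,0,0]},{"dp":[0,0,0],"rot":[0,0,0]},{"dp":[0,0,0],"rot":[0,0,0]},{"dp":[0,0,0],"rot":[0,0,0]}], gripper=0.3, newtons=80)

```text
time_s: 33.7
ee_pos: [0.4536, 0.2853, 0.0337]
orientation: [2.356, 2.077, 0.003]
wrist_force: [-1.6, -1.0, 7.0]
grip_width: 0.0461
```

```bash
python3 - <<'E'
from h import *
s=readout.observe(); print(s["ee_pos"],s["grip_width"])
print(plan(.6398,.146,.2,79.5),plan(.6398,.146,.041,79.5))
E
```

```text
[0.45358635 0.28532006 0.03367684] 0.04609537478205195
(array([-11.47,  20.25, -16.61]), array([ 0.1 , -0.07,  3.31])) (array([-11.49,  20.22,  -0.71]), array([ 0.1 , -0.07,  3.31]))
```

Emit:
jog_arm(commands=[{"dp":[0,0,-5],"rot":[0,0,0]},{"dp":[0,0,-11],"rot":[0,0,0]},{"dp":[-3,5,-11],"rot":[0,0,3.3]},{"dp":[-6,10,-11],"rot":[0,0,3.3]},{"dp":[-9,15,-11],"rot":[0,0,3.3]},{"dp":[-11.4,20.3,-11],"rot":[0,0,3.3]},{"dp":[-11.4,20.3,-11],"rot":[0,0,3.3]},{"dp":[-11.4,20.3,-11],"rot":[0,0,3.3]},{"dp":[-11.4,20.3,-11],"rot":[0,0,3.3]}])

```text
time_s: 34.83
ee_pos: [0.6384, 0.1471, 0.1414]
orientation: [-2.413, -2.01, 0.002]
wrist_force: [0.7, 0.9, -4.1]
grip_width: 0.0464
```

```bash
python3 - <<'E'
from h import *
im,c=shot("wrist","w15");s=readout.observe(); print(s["ee_pos"],s["grip_width"])
for z in(.032,.0335,.035):
    d=fit(im,c,"block",s["ee_pos"][:2],-10.5,yr=4,z0=s["ee_pos"][2]-z,rng=.006); print(z,d[0],np.round(np.array(d[1:3])-s["ee_pos"][:2],4),d[3])
print(plan(.6403,.147,.043,79.5))
E
```

```text
[0.63854559 0.14719877 0.14172179] 0.047018056000393445
0.032 151.02226 [-0.0014  0.0014] -10.0
0.0335 147.83052 [-0.0014 -0.0012] -9.5
0.035 158.03983 [-0.001  -0.0014] -10.0
(array([0.01, 0.19, 9.87]), array([-0.07,  0.01,  0.09]))
```

Emit:
jog_arm(commands=[{"dp":[0,0.2,2],"rot":[0,0,0]},{"dp":[0,0.2,5],"rot":[0,0,0]},{"dp":[0,0.2,7],"rot":[0,0,0]},{"dp":[0,0.2,8.5],"rot":[0,0,0]},{"dp":[0,0.2,9.3],"rot":[0,0,0]},{"dp":[0,0.2,9.9],"rot":[0,0,0]},{"dp":[0,0.2,9.9],"rot":[0,0,0]},{"dp":[0,0.2,9.9],"rot":[0,0,0]}])

```text
time_s: 35.88
ee_pos: [0.6424, 0.1459, 0.044]
orientation: [2.415, 2.008, 0.002]
wrist_force: [-0.4, -0.1, -4.3]
grip_width: 0.0462
```

Emit:
jog_arm(commands=[{"dp":[0,0,0],"rot":[0,0,0]},{"dp":[0,0,0],"rot":[0,0,0]},{"dp":[0,0,0],"rot":[0,0,0]},{"dp":[0,0,-5],"rot":[0,0,0]},{"dp":[0,0,-11],"rot":[0,0,0]},{"dp":[4,-2,-15.7],"rot":[0,0,10]},{"dp":[9,-5,-15.7],"rot":[0,0,20]},{"dp":[14,-8,-15.7],"rot":[0,0,30]},{"dp":[18,-12,-15.7],"rot":[0,0,40]},{"dp":[21.9,-14.5,-15.7],"rot":[0,0,50]},{"dp":[21.9,-14.5,-15.7],"rot":[0,0,59]},{"dp":[21.9,-14.5,-15.7],"rot":[0,0,59]}], gripper=1)

```text
time_s: 37.38
ee_pos: [0.5388, 0.3882, 0.2004]
orientation: [3.091, 0.564, 0.001]
wrist_force: [0.9, -0.1, -1.1]
grip_width: 0.0856
```

Emit:
jog_arm(commands=[{"dp":[0,0,0],"rot":[0,0,0]},{"dp":[0,0,0],"rot":[0,0,0]},{"dp":[0,0,0],"rot":[0,0,0]}])

```text
time_s: 37.75
ee_pos: [0.5393, 0.3872, 0.2002]
orientation: [-3.091, -0.559, 0.0]
wrist_force: [-0.2, -0.9, 0.2]
grip_width: 0.0855
```

```bash
python3 - <<'E'
from h import *
im,c=shot("wrist"); o=im.copy(); s=readout.observe()
b=fit(im,c,"jaw",(.5668,.3975),20.5,yr=6,rng=.012);print(np.round(b,4),plan(b[1],b[2],.022,b[3])); overlay(o,c,"jaw",b)
cv2.imwrite("pics/w16.png",o); print(s["ee_pos"])
E
```

```text
[229.6376   0.5662   0.3969  20.5   ] (array([ 2.86,  0.04, 17.82]), array([-0.,  0., -0.]))
[0.53924083 0.38729398 0.20017471]
```

View pics/w16.png

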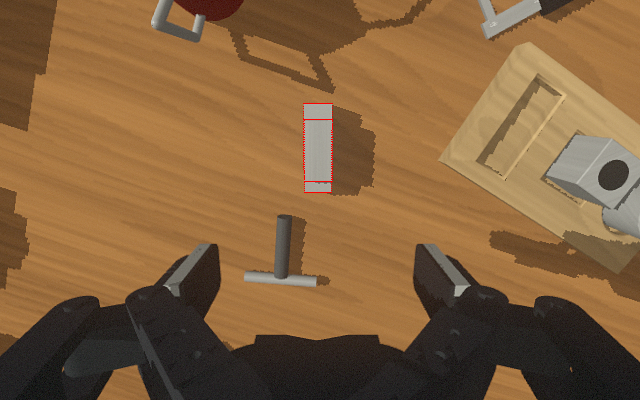

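Emit:
jog_arm(commands=[{"dp":[2.9,0,5],"rot":[0,0,0]},{"dp":[2.9,0,10],"rot":[0,0,0]},{"dp":[2.9,0,15],"rot":[0,0,0]},{"dp":[2.9,0,17.3],"rot":[0,0,0]},{"dp":[2.9,0,17.3],"rot":[0,0,0]},{"dp":[2.9,0,17.3],"rot":[0,0,0]}])

```text
time_s: 38.55
ee_pos: [0.5679, 0.3987, 0.0299]
orientation: [-3.09, -0.559, -0.007]
wrist_force: [-0.6, 0.6, 0.9]
grip_width: 0.0852
```

Emit:
jog_arm(commands=[{"dp":[0,0,0],"rot":[0,0,0]},{"dp":[0,0,0],"rot":[0,0,0]},{"dp":[0,0,0],"rot":[0,0,0]},{"dp":[0,0,0],"rot":[0,0,0]},{"dp":[0,0,0],"rot":[0,0,0]},{"dp":[0,0,0],"rot":[0,0,0]},{"dp":[0,0,0],"rot":[0,0,0]},{"dp":[0,0,0],"rot":[0,0,0]}], gripper=0.1, newtons=80)

```text
time_s: 39.55
ee_pos: [0.5667, 0.398, 0.0281]
orientation: [-3.091, -0.559, -0.002]
wrist_force: [0.1, -2.1, 5.6]
grip_width: 0.0244
```

```bash
python3 - <<'E'
from h import *
s=readout.observe(); print(s["ee_pos"],s["grip_width"])
n=nest((0,.6398,.146,-10.5),.078); print(n,plan(*n,.15,-10.5))
E
```

```text
[0.56674544 0.39797498 0.02806742] 0.02439046589259906
[0.65401437 0.22269388] (array([  2.05,  19.47, -12.19]), array([-2.0e-02, -6.0e-02,  3.1e+01]))
```

Emit:
jog_arm(commands=[{"dp":[0,0,-5],"rot":[0,0,0]},{"dp":[0,0,-11],"rot":[0,0,0]},{"dp":[0.5,5,-12.2],"rot":[0,0,10]},{"dp":[1,10,-12.2],"rot":[0,0,20]},{"dp":[1.5,15,-12.2],"rot":[0,0,30]},{"dp":[2.1,19.5,-12.2],"rot":[0,0,31]},{"dp":[2.1,19.5,-12.2],"rot":[0,0,31]},{"dp":[2.1,19.5,-12.2],"rot":[0,0,31]},{"dp":[2.1,19.5,-12.2],"rot":[0,0,31]},{"dp":[2.1,19.5,-12.2],"rot":[0,0,31]}])

```text
time_s: 40.8
ee_pos: [0.6536, 0.2236, 0.1489]
orientation: [3.129, -0.285, -0.001]
wrist_force: [0.4, 0.8, -3.8]
grip_width: 0.0242
```

```bash
python3 - <<'E'
from h import *
im,c=shot("wrist","w17");s=readout.observe(); print(s["ee_pos"],s["grip_width"])
for z in(.0265,.028,.0295):
    d=fit(im,c,"jaw",s["ee_pos"][:2],-10.5,yr=4,z0=s["ee_pos"][2]-z,rng=.006); print(z,d[0],np.round(np.array(d[1:3])-s["ee_pos"][:2],4),d[3])
print(plan(.65401,.22269,.037,-10.5))
E
```

```text
[0.65370996 0.22349413 0.14910002] 0.02397323163428975
0.0265 171.28598 [-0.0004  0.001 ] -10.5
0.028 190.0491 [-0.0006  0.001 ] -10.5
0.0295 169.84903 [-0.001   0.0018] -7.5
(array([ 0.05,  0.07, 11.21]), array([0.  , 0.01, 0.09]))
```

Emit:
jog_arm(commands=[{"dp":[0.1,0.1,3],"rot":[0,0,0]},{"dp":[0.1,0.1,6],"rot":[0,0,0]},{"dp":[0.1,0.1,8.5],"rot":[0,0,0]},{"dp":[0.1,0.1,9.7],"rot":[0,0,0]},{"dp":[0.1,0.1,10.6],"rot":[0,0,0]},{"dp":[0.1,0.1,11.2],"rot":[0,0,0]},{"dp":[0.1,0.1,11.2],"rot":[0,0,0]},{"dp":[0.1,0.1,11.2],"rot":[0,0,0]}])

```text
time_s: 41.85
ee_pos: [0.6556, 0.2215, 0.0381]
orientation: [-3.128, 0.287, -0.002]
wrist_force: [-0.4, -1.0, -5.2]
grip_width: 0.024
```

Emit:
jog_arm(commands=[{"dp":[0,0,0],"rot":[0,0,0]},{"dp":[0,0,0],"rot":[0,0,0]},{"dp":[0,0,0],"rot":[0,0,0]},{"dp":[0,0,-2],"rot":[0,0,0]},{"dp":[0,0,-6],"rot":[0,0,0]},{"dp":[0,0,-12],"rot":[0,0,0]},{"dp":[-4,3,-18],"rot":[0,0,0]},{"dp":[-8,6,-22],"rot":[0,0,0]},{"dp":[-11,10,-24],"rot":[0,0,0]},{"dp":[-11,14,-24],"rot":[0,0,0]},{"dp":[-11,14,-24],"rot":[0,0,0]},{"dp":[-11,14,-24],"rot":[0,0,0]}], gripper=0.55)

```text
time_s: 43.35
ee_pos: [0.5215, 0.104, 0.2782]
orientation: [-3.128, 0.288, -0.002]
wrist_force: [0.1, 0.1, -0.7]
grip_width: 0.0473
```

Emit:
jog_arm(commands=[{"dp":[0,0,0],"rot":[0,0,0]},{"dp":[0,0,0],"rot":[0,0,0]},{"dp":[0,0,0],"rot":[0,0,0]}])

```text
time_s: 43.72
ee_pos: [0.5214, 0.1042, 0.2769]
orientation: [3.129, -0.286, -0.001]
wrist_force: [0.3, -0.1, 0.1]
grip_width: 0.0471
```

```bash
python3 - <<'E'
from h import *
im,c=shot("wrist"); s=readout.observe(); o=im.copy(); t=fit(im,c,"tray",(.6398,.146),-10.5,yr=2,rng=.005); print(s["ee_pos"],np.round(t,4))
for n,y,yaw in(("jaw",.078,-10.5),("block",0,-10.5),("sleeve",-.078,None)):
    g=nest(t,y); b=fit(im,c,n,g,yaw,yr=4,rng=.009,z0=.008); overlay(o,c,n,b,.008); print(n,b[0],np.round((np.array(b[1:3])-g)*1000,1),b[3])
for n,z in(("cap",.064),("clamp",.046),("blank",.032)):
    b=fit(im,c,n,(.63,-.138),rng=.008,z0=z); overlay(o,c,n,b,z) if n=="cap" else 0; print(n,np.round(b,4))
cv2.imwrite("pics/w18.png",o); sc,_=shot("scene"); 
cv2.imwrite("pics/s18.png",cv2.resize(sc[150:290,210:460],None,fx=3,fy=3,interpolation=cv2.INTER_CUBIC))
E
```

```text
[0.52132988 0.10407561 0.27688869] [ 1.447446e+02  6.448000e-01  1.444000e-01 -1.000000e+01]
jaw 160.5617 [-4.   0.4] -10.5
block 214.50113 [-3.  -0.4] -10.5
sleeve 261.76144 [-4.6  2.4] 0
cap [126.9182   0.63    -0.1374   0.    ]
clamp [92.9589  0.6246 -0.1502  0.    ]
blank [87.017   0.628  -0.1326  0.    ]
```

View pics/w18.png

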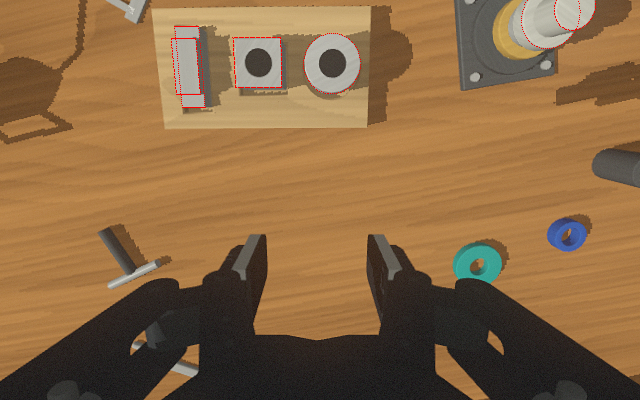

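View pics/s18.png

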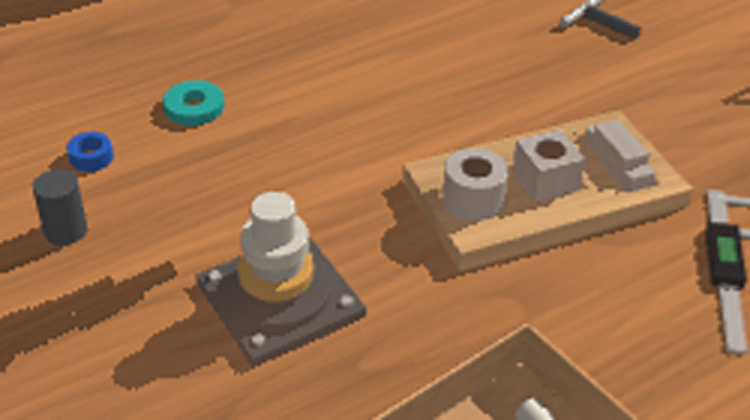

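```bash
python3 -c "
from rig import job; print(job.sign_off())"
```

```text
the job is handed in; nothing more can be done
None
```

I built the stack on the mandrel in the required order: flange hub up, the one brass blank present, the clamp collar, then the cap. All three pieces of tooling (sleeve, block and jaw) are upright in their nests. I handed the job in at about 44 s; no verdict came back.

**Last checks**
- **Stack:** in the last wrist picture the cap fitted at its fully-down height, about 1 mm from the measured post axis. The clamp and blank fitted within about 2 mm of the axis just before the cap went on.
- **Tooling:** the outlines of the sleeve, block and jaw fitted in their nests at floor height, and the scene picture shows all three seated.
- **Surroundings:** the bar end was still standing, and the gripper was clear of everything.

**Checks that disagreed**
- **Flange, before the grasp:** the first overhead fit was about 12 mm off because of its shadow. I used the wrist camera's position instead.
- **Flange, on the post:** no later fit of it was reliable, so I judged it seated from the pictures and from the blank resting correctly on it.
- **Clamp, overhead fit on the post:** it was off by about 9 mm and contradicted the close wrist view, which I trusted.
- **Clamp and blank, final wrist picture:** the cap hides them there, so their fits mean nothing.
- **Tray:** the final fit hit the limit of its search range, about 5 mm off, so the 3–5 mm tooling offsets it gave are not meaningful. Against the earlier, better tray measurement they come to about 1–3 mm.

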